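Show which sherd fills the gap in the broken pot

TASK

Press the button on the recorder box fully down and let it up again, to start the documentation clip. Then point straight down at the loose sherd that carries the strap handle, with the fingertips a couple of centimetres above the handle and held still there for two seconds; next point in the same way, for two seconds, at the gap in the pot's rim where that sherd belongs, and finish still pointing there. Touch none of the pottery, nor the glue jar or the brush, lift nothing, and do not come down low over the other two sherds on the mat.

Things in the scene. Friction and masses are not known exactly. Their poses are not given: they have to be found in the camera images.
- recorder: The recorder: a fixed grey plastic box 90 x 90 x 45 mm high with one round push button in the middle of its top. Origin: centre of its underside, z up.
- rec_button_top (a point): Centre of the top face of the recorder's bare aluminium push button (32 mm across, in a black collar 44 mm across and 12 mm high on the box's top). At rest this point is 67 mm above the table; it moves straight down with the button.
- rec_button (a joint): Travel of the recorder's button in m: 0 up, 0.006 fully down. Pressed counts from 0.0045. It springs back up; fully down takes 5 N.
- mat: Fixed flat grey sorting mat, 140 x 370 x 6 mm, on which the three loose sherds lie in a row about 125 mm apart, in any order. Origin: centre of its underside, the long side along its y.
- handle_sherd: The sherd with the handle: a loose, curved terracotta wall fragment about 80 mm across and 18 mm high lying hollow side down, with a strap handle (22 mm wide, 10 mm thick) that arches over it in its x-z plane, 66 mm long outside, its top 58 mm above the mat. Origin: centre of its underside. 0.14 kg.
- handle_top (a point): The top of the strap handle's arch, in its middle, 58 mm above the sherd's underside (64 mm above the table).
- spout_sherd: Not the one: a loose terracotta fragment of the same size with a round upright spout tube, 26 to 33 mm thick, its top 55 mm above the mat. Origin: centre of its underside.
- base_sherd: Not the one: a loose terracotta fragment of the same size with only a low round foot ring, 22 mm high in all. Origin: centre of its underside.
- pot: The broken pot: an open, loose terracotta cooking pot standing upright, 120 mm high, 135 mm across at the belly, wall 6 mm, with one strap handle that stands out 36 mm from its side at 41 to 111 mm height on its -x side, and a ragged gap in the rim on the other side, its +x side. Origin: centre of its underside. 0.75 kg. It may stand turned any way.
- gap (a point): The gap: middle of the missing piece of rim, at the height of the intact rim (120 mm above the table) and 62 mm from the pot's axis. The gap is about 70 mm wide at the rim and 35 to 40 mm deep; there is only air at this point.
- bowl: Bystander: loose white bowl, 90 mm across, 40 mm high. Origin: centre of its underside.
- glue_jar: Bystander: loose amber glass jar with a black cap, 42 mm across, 60 mm high. Origin: centre of its underside.
- brush: Bystander: loose brush lying on the table, about 200 mm long. Origin on the table under its middle.
There are look-alikes about, which are no part of the job. What is meant by the recorder is not pink, red or yellow, and is the larger of those in its own colour.

How it is judged:
By the outcome, as a careful person would: the job done as asked, in the order asked, and still so for the second after the job is handed in, with the robot touching nothing.
It also fails if it takes over 51 s, if anything falls off the work surface, if the arm or the gripper's body presses on something with over 40 N, if the wrist force passes 120 N, or if a joint passes its speed limit or range.

ROBOT

A 6-joint arm with a two-finger parallel gripper is mounted at the origin on the work surface. World frame = base frame: x ahead of the robot, y to its left, z up, the work surface at z = 0. Lengths are in m, angles in rad, forces in N, time in s.
With the tool pointing down it reaches from about 0.35 to 0.975 m from the base axis. Payload 4.9 kg.
Tool frame: the origin (TCP) lies between the finger pads, 19 mm behind the fingertips; this is the grasp point; z points along the fingers, y is the line along which they close (so a half turn about z gives the same grasp; the last joint's range is limited). The gripper opens to 85 mm and grips with 20 to 120 N. Pads are 22 mm wide; open, the fingers measure 114 mm over their backs; the gripper's body (76 mm by 85 mm) begins 54 mm behind the grasp point. The pads swing forward as they close: fully open they stand 13 mm farther back than shut.
Start: joints at [1.215, 0.053, 1.613, -0, 1.476, -0.119], TCP at [0.147, 0.608, 0.25] pointing down, gripper open.
Joint ranges: [-3.01, 3.01], [-1.01, 2.22], [0.06, 2.58], [-1.02, 4.17], [0.09, 2.62], [-3.14, 3.14]. Speed limits (rad/s): [2.57, 2.57, 3.14, 3.14, 3.14, 3.14].

INTERFACE

Orientations are given as a rotation vector (axis times angle).
In Python, from station import ctrl, eyes, job, nets gives the robot as it stands. The module is installed in compiled form; this text tells all that it offers.
- The arm moves only by the tool jog_arm, never from a script. Its argument "commands" is one flat list of numbers, 7 for each row, row after row: the shift along the tool's x, y, z each as a share of 0.06 m, from -1 to 1, then the turn, a rotation vector about the tool's x, y, z each as a share of 0.1 rad, from -1 to 1, then the finger opening in mm, from 0 to 85.4. In form: [x, y, z, ax, ay, az, grip, x, y, z, ax, ay, az, grip, ...]. A call has 1 to 20 rows; each row shifts and turns the commanded pose from where the row before left it, along the tool's axes as they then stand; what a row does not reach is not made up. A row lasts 1/8 s, in which the tool goes at most 62.5 mm and 10.7 degrees, less where a joint would pass 70% of its speed; a pose out of reach is approached as far as the arm can. A call with a number of a shift or a turn outside -1 to 1 is refused whole. A call with a gripper value outside its range is refused whole. The fingers move at their own pace and stop on an object; "newtons" is the grip in N (left out, the last holds). Time passes only in rows, so rows that do not move let the fingers close. It gives the time, the measured TCP pose, the force, the opening and the grip force at its end, in the units of the state.
- ctrl.get_obs(): the state, without advancing time (a new reading comes with each control period).
- eyes.get_image(name): name is "scene" or "top" or "wrist"; returns a dict with "image" (420x560x3 uint8, red, green, blue), "z_map" (420x560 float32, m along the optical axis (not along the pixel's ray), 0 where there is no reading), "K" (3x3 intrinsics, pixels), "cam_to_world" (4x4, takes a point from camera to world coordinates). Camera axes: x right, y up, looking along -z (the intrinsics and any distortion apply to the point x, -y, -z); pixel columns grow to the right and rows downward; lengths in m; the calibration is good to about 2 mm. A picture is of the moment at which its call begins.
- job.finish_job(): hands the job in; it is judged then, once.
Trained networks look in the newest picture that a camera, given by its name, has taken for a name from the list of things; names that differ only in an ending like _2 or _b are one class to them, and where a whole thing is asked for, a point or a joint stands for the part that bears it (a point fixed in the world has none). Each returns a list of dicts, best first, with "p" (0 to 1); they miss things now and then, are a little off and sometimes report something else, mostly with a low value. They report only what shows in the picture. A call takes as long as a camera call. They do not tell look-alikes from the thing itself.
- nets.silhouettes(camera, name): "mask" (420x560 bool, what is visible of it) and "bbox" ([left, top, right, bottom] in pixels, round what is visible of it).
The state is a dict: "t": time; "q": joint angles; "dq": joint speeds; "effort": joint torques, N m; "tool_pos": TCP position; "tool_rot": TCP orientation; "contact_force": force on the tool from outside, world axes, zero at the start; "wrist_torque": the same for the moment, N m; "opening": finger opening in m; "grip_force": force on a finger pad.
Only numpy, scipy, OpenCV 4.12 (cv2) and the standard library are available. Lean on these libraries where they do the work, as an engineer would, in place of code of your own. Each camera call takes 0.05 s, during which the arm holds its last target. There are 200 camera calls.

## Working session

There is one attempt and no reset: what is moved stays moved. The work goes in short steps, Python scripts to look and compute and a tool call to move; the robot and the scene stay as the last step left them, time stands still between calls to the robot, and variables do not carry over. Pictures are saved under pics/ and viewed, at most 10 in all, crops included, and the job is handed in when it is done.

Besides the shell and the picture viewer there is one more tool, called after "Emit:" by a JSON object that holds its "fn" and its "kwargs", one argument or row to a line. jog_arm: Moves the arm, as the interface text tells. Shift numbers are shares of 0.06 m and turn numbers shares of 0.1 rad, none past 1 either way. Its arguments: {"type":"object","properties":{"commands":{"type":"array","items":{"type":"number"}},"newtons":{"type":"number"}},"required":["commands"]}

```bash
mkdir -p pics; cat > h.py <<'E'
import numpy as np, cv2
from station import ctrl, eyes, job, nets
def world(im):
    z=im["z_map"]; K=im["K"]; h,w=z.shape
    u,v=np.meshgrid(np.arange(w),np.arange(h))
    c=np.stack([(u-K[0,2])/K[0,0]*z,-(v-K[1,2])/K[1,1]*z,-z],-1)
    T=im["cam_to_world"]; P=c@T[:3,:3].T+T[:3,3]; P[z<=0]=np.nan
    return P
E
python3 - <<'E'
from h import *
o=ctrl.get_obs(); print(o["t"],o["tool_pos"],o["tool_rot"])
for cam in ["top","scene"]:
    im=eyes.get_image(cam); P=world(im); cv2.imwrite(f"pics/{cam}1.png",im["image"][:,:,::-1])
    np.save(cam+".npy",P)
    for n in ["recorder","rec_button_top","handle_sherd","spout_sherd","base_sherd","pot","glue_jar","brush","bowl","mat"]:
        for d in nets.silhouettes(cam,n)[:4]:
            Q=P[d["mask"]]; Q=Q[~np.isnan(Q[:,0])]
            if len(Q): print(cam,n,round(d["p"],2),d["bbox"],np.median(Q,0).round(3),"zmax",np.percentile(Q[:,2],98).round(3))
E
```

```text
0.0 [0.14639382 0.6070099  0.24876504] [-0.37099868 -3.11913067  0.00313974]
top recorder 0.81 [218.1, 128.5, 247.0, 162.1] [0.831 0.123 0.036] zmax 0.055
top recorder 0.8 [116.6, 223.6, 161.9, 265.8] [0.559 0.377 0.046] zmax 0.07
top recorder 0.78 [303.2, 149.3, 345.6, 195.5] [ 0.746 -0.124  0.046] zmax 0.07
top recorder 0.76 [208.0, 179.6, 235.1, 205.8] [0.699 0.158 0.032] zmax 0.048
top rec_button_top 0.6 [230.0, 136.3, 238.1, 145.1] [0.835 0.124 0.052] zmax 0.058
top rec_button_top 0.48 [126.7, 236.7, 139.3, 249.8] [0.563 0.383 0.067] zmax 0.073
top rec_button_top 0.42 [320.3, 162.8, 333.2, 171.8] [ 0.75  -0.126  0.067] zmax 0.074
top rec_button_top 0.41 [258.8, 189.8, 279.0, 198.6] [0.684 0.028 0.067] zmax 0.073
top handle_sherd 0.66 [295.0, 248.4, 323.6, 279.2] [ 0.509 -0.064  0.021] zmax 0.065
top spout_sherd 0.8 [340.2, 238.6, 370.2, 270.8] [ 0.526 -0.189  0.02 ] zmax 0.062
top base_sherd 0.74 [387.7, 231.5, 413.3, 259.1] [ 0.546 -0.315  0.023] zmax 0.031
top pot 0.91 [178.1, 254.1, 234.3, 313.7] [0.464 0.192 0.033] zmax 0.123
top pot 0.29 [274.6, 144.7, 285.1, 165.6] [0.793 
[... 1189 characters left out ...]
9.4, 199.6, 249.9, 221.5] [ 0.539 -0.184  0.02 ] zmax 0.059
scene spout_sherd 0.4 [338.7, 176.6, 388.6, 226.4] [0.496 0.19  0.077] zmax 0.12
scene base_sherd 0.75 [271.5, 260.8, 286.9, 290.7] [0.813 0.004 0.04 ] zmax 0.061
scene base_sherd 0.5 [186.6, 205.7, 206.3, 222.0] [ 0.562 -0.309  0.022] zmax 0.028
scene base_sherd 0.17 [227.8, 200.1, 244.5, 220.0] [ 0.538 -0.186  0.021] zmax 0.061
scene pot 0.63 [341.6, 178.9, 386.8, 229.4] [0.494 0.188 0.076] zmax 0.121
scene brush 0.96 [169.5, 224.0, 194.0, 275.1] [ 0.709 -0.289  0.017] zmax 0.021
scene bowl 0.66 [380.7, 260.1, 417.0, 288.3] [0.712 0.297 0.026] zmax 0.041
scene mat 0.71 [175.1, 201.1, 295.0, 234.8] [ 0.56  -0.187  0.005] zmax 0.008
```

View pics/top1.png

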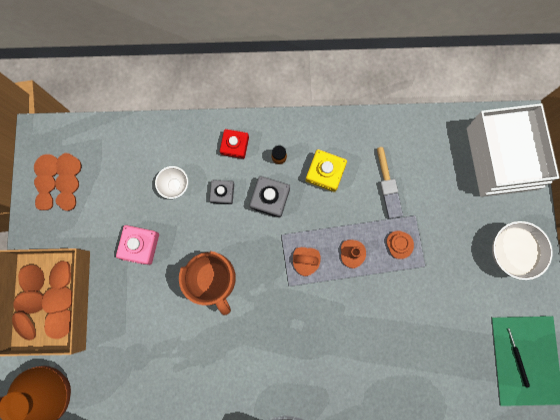

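View pics/scene1.png

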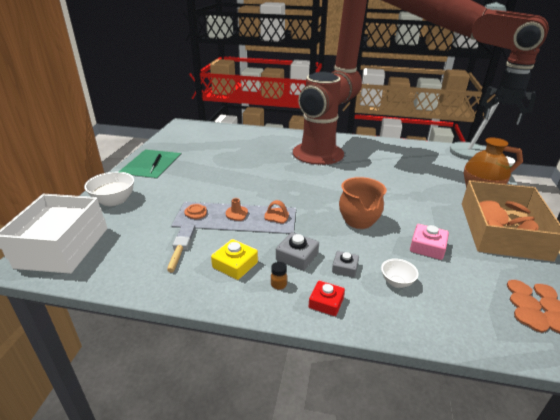

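The top view shows the large grey recorder at about (269,195), the small grey look-alike at (221,190), and the handle sherd at (306,260). The pot is at (208,278) with its handle toward (224,305). The scene view agrees, with the recorder at (298,249), the handle sherd at (277,211) and the pot at (361,202).

```bash
python3 - <<'E'
from h import *
for cam in ["top","scene"]:
    P=np.load(cam+".npy"); X=P.reshape(-1,3); X=X[~np.isnan(X[:,0])]
    def sel(c,r,z0,z1): return X[(np.hypot(X[:,0]-c[0],X[:,1]-c[1])<r)&(X[:,2]>z0)&(X[:,2]<z1)]
    b=sel((.684,.028),.05,.059,.08); print(cam,"button",len(b),b.mean(0),(b.min(0)+b.max(0))/2,b.max(0)-b.min(0))
    bx=sel((.684,.028),.08,.035,.05); print(" box mid",(bx.min(0)+bx.max(0))/2)
    h=sel((.509,-.064),.06,.05,.08); print(" handle>50mm",len(h),h.mean(0),h.min(0),h.max(0))
    h=sel((.509,-.064),.06,.032,.08); print(" handle>32mm",len(h),h.mean(0),(h.min(0)+h.max(0))/2)
    e,v=np.linalg.eigh(np.cov(h[:,:2].T)); print(" axis",v[:,1],np.sqrt(e))
    r=sel((.464,.192),.11,.112,.14); 
    A=np.c_[2*r[:,:2],np.ones(len(r))]; s=np.linalg.lstsq(A,(r[:,:2]**2).sum(1),rcond=None)[0]; R=np.sqrt(s[2]+s[0]**2+s[1]**2)
    print(" rim",len(r),s[:2],R)
    a=np.degrees(np.arctan2(r[:,1]-s[1],r[:,0]-s[0])); print(np.histogram(a,36,(-180,180))[0])
    k=sel((.464,.192),.13,.04,.111); d=np.hypot(k[:,0]-s[0],k[:,1]-s[1]); k=k[d>.075]; 
    if len(k): print(" hnd",len(k),k.mean(0),np.degrees(np.arctan2(*(k.mean(0)[:2]-s[:2])[::-1])))
im=eyes.get_image("top")["image"]
c=np.hstack([cv2.resize(im[235:320,170:255],(390,390),interpolation=2),cv2.resize(im[225:290,275:340],(390,390),interpolation=2)])
cv2.imwrite("pics/crop.png",c[:,:,::-1])
E
```

```text
top button 160 [0.68258986 0.02752215 0.06531811] [0.68279151 0.02736358 0.06669678] [0.04301694 0.03993952 0.01509451]
 box mid [0.68217901 0.02922149 0.04255001]
 handle>50mm 142 [ 0.50944505 -0.06501958  0.05953831] [ 0.49661257 -0.08984951  0.05010573] [ 0.52061385 -0.04027548  0.0697612 ]
 handle>32mm 190 [ 0.50945868 -0.06406063  0.055168  ] [ 0.50925212 -0.06334483  0.05111686]
 axis [0.12071712 0.99268695] [0.00608576 0.01710016]
 rim 549 [0.46819796 0.18681336] 0.060799978082343505
[18 19 21 21 15 17 16 18 14 18 17 16 18 16 17 19 19  3  0  0  0  0  0  0
 17 20 22 21 22 22 23 21 18 21 19 21]
 hnd 116 [0.39186091 0.14397796 0.09390193] -150.7016847308285
scene button 89 [0.68751208 0.0301234  0.06530432] [0.68605617 0.03003753 0.06393152] [0.02951713 0.03183558 0.00986047]
 box mid [0.68785343 0.02946986 0.04250711]
 handle>50mm 63 [ 0.51409724 -0.0611143   0.05758572] [ 0.50070119 -0.08462739  0.05003078] [ 0.52565761 -0.04075491  0.06464694]
 handle>32mm 106 [ 0.51514356 -0.05916794  0.05112207] [ 0.5131794  -0.06194067  0.04881505]
 axis [0.05978218 0.99821145] [0.00525743 0.01731271]
 rim 265 [0.47073206 0.18852744] 0.06126135533771503
[12 14 12 12 11  8 11  5  6  7  4  5  6  8  9 10  9  3  0  0  0  0  0  0
  6  4  5  9  8 10 10 11 12 11 14 13]
```

View pics/crop.png

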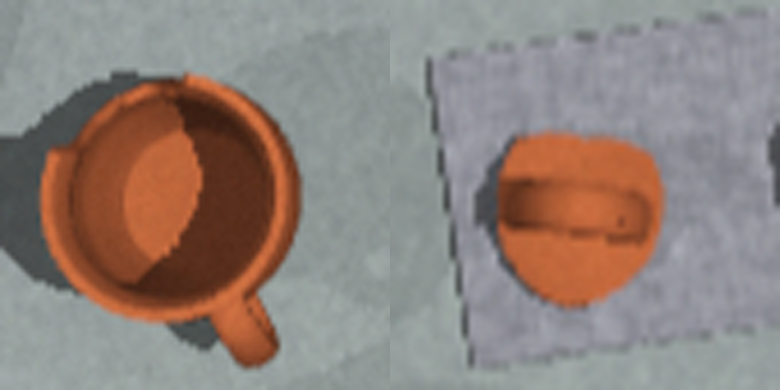

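Both cameras agree on the button at (0.685, 0.029) and the handle top at (0.511, -0.063). The gap direction is about 28° by both the rim and the handle, so the gap is at about (0.524, 0.217). I'll shut the fingers and travel high to the button.

Emit:
{"fn": "jog_arm", "kwargs": {
  "commands": [-0.61,-0.4,0,0,0,0,0,-0.61,-0.4,0,0,0,0,0,-0.61,-0.4,0,0,0,0,0,-0.61,-0.4,0,0,0,0,0,-0.61,-0.4,0,0,0,0,0,-0.61,-0.4,0,0,0,0,0,-0.61,-0.4,0,0,0,0,0,-0.61,-0.4,0,0,0,0,0,-0.61,-0.4,0,0,0,0,0,-0.61,-0.4,0,0,0,0,0,-0.61,-0.4,0,0,0,0,0,-0.61,-0.4,0,0,0,0,0,-0.61,-0.4,0,0,0,0,0,-0.61,-0.4,0,0,0,0,0,-0.61,-0.4,0,0,0,0,0,-0.61,-0.4,0,0,0,0,0,-0.61,-0.4,0,0,0,0,0,-0.61,-0.4,0,0,0,0,0,0,0,0,0,0,0,0,0,0,0,0,0,0,0]
}}

```text
t: 3.65
tool_pos: [0.6854, 0.0333, 0.2497]
tool_rot: [-0.371, -3.119, -0.001]
contact_force: [0.2, -0.0, -0.5]
opening: -0.0
grip_force: 0.0
```

```bash
cat >> h.py <<'E'
from scipy.spatial.transform import Rotation as Ro
def togo(*p):
    o=ctrl.get_obs(); R=Ro.from_rotvec(o["tool_rot"]).as_matrix()
    print(o["t"],o["tool_pos"].round(4),"z",R[:,2].round(4),"F",o["contact_force"].round(1),"op",o["opening"])
    print("shares",(R.T@(np.array(p)-o["tool_pos"])/.06).round(3))
E
python3 - <<'E'
from h import *
togo(.685,.029,.1)
im=eyes.get_image("wrist"); P=world(im); cv2.imwrite("pics/w1.png",im["image"][:,:,::-1])
X=P.reshape(-1,3); X=X[~np.isnan(X[:,0])]
b=X[(np.hypot(X[:,0]-.685,X[:,1]-.029)<.05)&(X[:,2]>.062)&(X[:,2]<.075)]; print(len(b),b.mean(0),(b.min(0)+b.max(0))/2)
E
```

```text
3.65 [0.6854 0.0333 0.2497] z [-7.e-04  4.e-04 -1.e+00] F [ 0.2 -0.  -0.5] op -6.581496958169498e-06
shares [-0.012 -0.072  2.496]
683 [0.68129873 0.02797656 0.066605  ] [0.68190465 0.02804094 0.06566853]
```

View pics/w1.png

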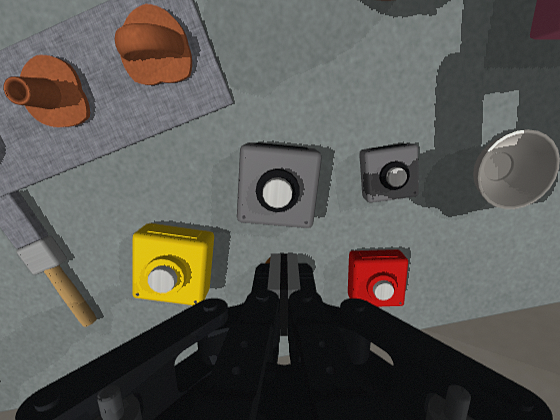

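The wrist view shows the large grey box with the white button at (277,193) in its black collar. It measures (0.682, 0.028), which agrees with the other cameras. I'll go down to just above it.

Emit:
{"fn": "jog_arm", "kwargs": {
  "commands": [0.02,-0.09,0.5,0,0,0,0,0,0,0.5,0,0,0,0,0,0,0.5,0,0,0,0,0,0,0.5,0,0,0,0,0,0,0.4,0,0,0,0,0,0,0.2,0,0,0,0,0,0,0,0,0,0,0,0,0,0,0,0,0,0]
}}

```text
t: 4.7
tool_pos: [0.6841, 0.0283, 0.0957]
tool_rot: [0.37, 3.117, 0.0]
contact_force: [0.4, 0.7, -0.3]
opening: 0.0004
grip_force: 0.0
```

Emit:
{"fn": "jog_arm", "kwargs": {
  "commands": [0,0,0.1,0,0,0,0,0,0,0.1,0,0,0,0,0,0,0.0,0,0,0,0,0,0,0,0,0,0,0]
}}

```text
t: 5.2
tool_pos: [0.6838, 0.028, 0.0828]
tool_rot: [0.371, 3.118, 0.0]
contact_force: [1.7, 0.6, 3.4]
opening: 0.0002
grip_force: 1.5
```

Emit:
{"fn": "jog_arm", "kwargs": {
  "commands": [0,0,0.03,0,0,0,0,0,0,0.02,0,0,0,0,0,0,0.0,0,0,0,0,0,0,0,0,0,0,0]
}}

```text
t: 5.7
tool_pos: [0.6838, 0.028, 0.0798]
tool_rot: [0.371, 3.118, 0.0]
contact_force: [-0.1, 0.0, 4.5]
opening: -0.0001
grip_force: 2.6
```

Emit:
{"fn": "jog_arm", "kwargs": {
  "commands": [0,0,0.017,0,0,0,0,0,0,0,0,0,0,0,0,0,0,0,0,0,0]
}}

```text
t: 6.08
tool_pos: [0.6839, 0.028, 0.0797]
tool_rot: [0.371, 3.118, -0.0]
contact_force: [-1.1, -0.1, 8.8]
opening: 0.0001
grip_force: 4.6
```

The force rose to 8.8 N with the position stalled, so the button is on its stop. I'll lift off it.

Emit:
{"fn": "jog_arm", "kwargs": {
  "commands": [0,0,-0.1,0,0,0,0,0,0,-0.3,0,0,0,0,0,0,-0.5,0,0,0,0,0,0,-0.6,0,0,0,0,0,0,-0.5,0,0,0,0,0,0,0,0,0,0,0,0,0,0,0,0,0,0]
}}

```text
t: 6.95
tool_pos: [0.6823, 0.0281, 0.1964]
tool_rot: [-0.371, -3.117, 0.0]
contact_force: [-0.0, 0.1, -1.1]
opening: -0.0001
grip_force: 0.0
```

```bash
python3 - <<'E'
from h import *
togo(.511,-.0635,.2)
P=world(eyes.get_image("wrist")); X=P.reshape(-1,3); X=X[~np.isnan(X[:,0])]
for c,n in (((.684,.028),"button"),((.511,-.063),"handle")):
    b=X[(np.hypot(X[:,0]-c[0],X[:,1]-c[1])<.05)&(X[:,2]>.055)&(X[:,2]<.075)]; print(n,len(b),b.mean(0) if len(b) else 0, np.median(b[:,2]) if len(b) else 0)
E
```

```text
6.95 [0.6823 0.0281 0.1964] z [-2.7e-03  2.0e-04 -1.0e+00] F [-0.   0.1 -1.1] op -0.000111229166917817
shares [ 2.417 -2.154 -0.053]
button 2008 [0.68003203 0.02818884 0.06152835] 0.058264174322055745
handle 1467 [ 0.50995661 -0.06295856  0.06037021] 0.06070515832292889
```

Emit:
{"fn": "jog_arm", "kwargs": {
  "commands": [0.4,-0.36,0,0,0,0,0,0.4,-0.36,0,0,0,0,0,0.4,-0.36,0,0,0,0,0,0.4,-0.36,0,0,0,0,0,0.4,-0.36,0,0,0,0,0,0.41,-0.35,0,0,0,0,0,0,0,0,0,0,0,0,0,0,0,0,0,0,0,0,0,0,0,0,0,0]
}}

```text
t: 8.12
tool_pos: [0.5128, -0.0631, 0.1975]
tool_rot: [-0.37, -3.119, -0.0]
contact_force: [-0.7, -0.3, 0.8]
opening: 0.0001
grip_force: 0.0
```

```bash
python3 - <<'E'
from h import *
togo(.5105,-.063,.103)
im=eyes.get_image("wrist");cv2.imwrite("pics/w2.png",im["image"][:,:,::-1])
E
```

```text
8.125 [ 0.5128 -0.0631  0.1975] z [-7.e-04  3.e-04 -1.e+00] F [-0.7 -0.3  0.8] op 7.334728572106417e-05
shares [ 0.036 -0.008  1.575]
```

View pics/w2.png

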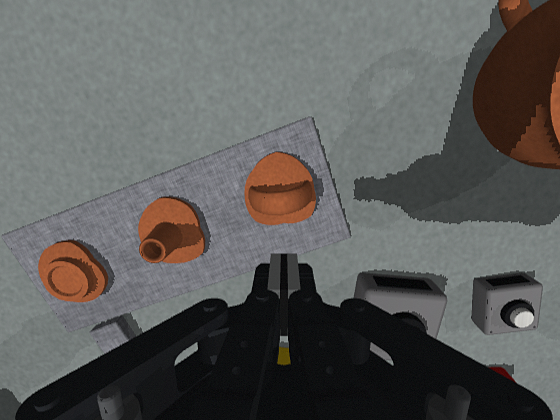

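The wrist view shows the handle sherd straight ahead of the fingers at (281,190), with the spout and foot-ring sherds well to the left. I'll go down to 2 cm above the handle and hold.

Emit:
{"fn": "jog_arm", "kwargs": {
  "commands": [0.04,0,0.4,0,0,0,0,0,0,0.4,0,0,0,0,0,0,0.4,0,0,0,0,0,0,0.2,0,0,0,0,0,0,0.13,0,0,0,0,0,0,0,0,0,0,0,0,0,0,0,0,0,0]
}}

```text
t: 9.05
tool_pos: [0.5108, -0.063, 0.1072]
tool_rot: [0.371, 3.118, -0.0]
contact_force: [-0.7, 0.2, 0.1]
opening: 0.0002
grip_force: 0.0
```

Emit:
{"fn": "jog_arm", "kwargs": {
  "commands": [0,0,0,0,0,0,0,0,0,0,0,0,0,0,0,0,0,0,0,0,0,0,0,0,0,0,0,0,0,0,0,0,0,0,0,0,0,0,0,0,0,0,0,0,0,0,0,0,0,0,0,0,0,0,0,0,0,0,0,0,0,0,0,0,0,0,0,0,0,0,0,0,0,0,0,0,0,0,0,0,0,0,0,0,0,0,0,0,0,0,0,0,0,0,0,0,0,0,0,0,0,0,0,0,0,0,0,0,0,0,0,0,0,0,0,0,0,0,0,0,0,0,0,0,0,0,0,0,0,0,0,0,0,0,0,0,0,0,0,0]
}}

```text
t: 11.55
tool_pos: [0.5101, -0.0628, 0.1062]
tool_rot: [0.371, 3.12, -0.0]
contact_force: [-0.4, -0.5, 0.0]
opening: 0.0002
grip_force: 0.0
```

```bash
python3 - <<'E'
from h import *
togo(.5105,-.063,.103)
im=eyes.get_image("scene")["image"]
cv2.imwrite("pics/s2.png",cv2.resize(im[120:270,190:410],(770,525),interpolation=2)[:,:,::-1])
E
```

```text
11.55 [ 0.5101 -0.0628  0.1062] z [ 0. -0. -1.] F [-0.4 -0.5  0. ] op 0.00021159868234230778
shares [-0.007 -0.002  0.053]
```

View pics/s2.png

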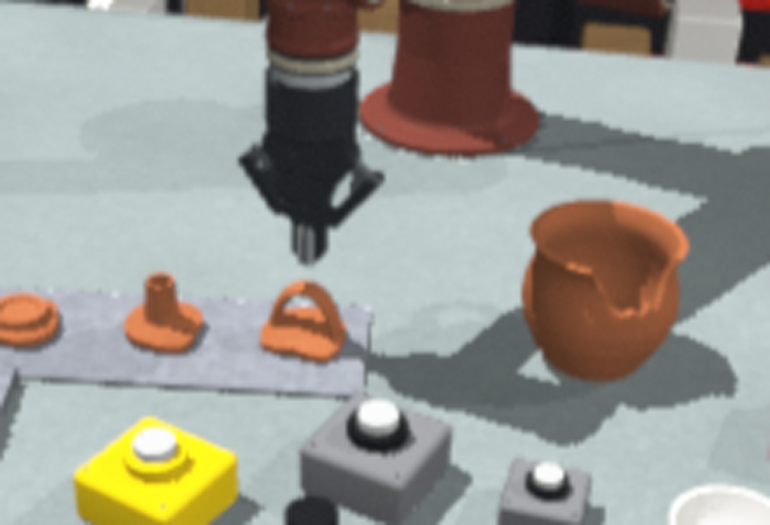

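The picture shows the fingertips right above the handle arch (310,260), clear of it by about 2 cm. The recorder button is up again at (378,415). I'll go 2 mm lower and hold again to be safe, then rise and move over to the gap.

Emit:
{"fn": "jog_arm", "kwargs": {
  "commands": [0,0,0.04,0,0,0,0,0,0,0,0,0,0,0,0,0,0,0,0,0,0,0,0,0,0,0,0,0,0,0,0,0,0,0,0,0,0,0,0,0,0,0,0,0,0,0,0,0,0,0,0,0,0,0,0,0,0,0,0,0,0,0,0,0,0,0,0,0,0,0,0,0,0,0,0,0,0,0,0,0,0,0,0,0,0,0,0,0,0,0,0,0,0,0,0,0,0,0,0,0,0,0,0,0,0,0,0,0,0,0,0,0,0,0,0,0,0,0,0,0,0,0,0,0,0,0,0,0,0,0,0,0,0,0,0,0,0,0,0,0]
}}

```text
t: 14.1
tool_pos: [0.5101, -0.0628, 0.1038]
tool_rot: [0.371, 3.12, -0.0]
contact_force: [-0.1, -0.1, 1.0]
opening: 0.0001
grip_force: 0.0
```

Emit:
{"fn": "jog_arm", "kwargs": {
  "commands": [0,0,-0.4,0,0,0,0,0,0,-0.5,0,0,0,0,0,0,-0.5,0,0,0,0,0,0,-0.4,0,0,0,0,0.11,0.57,0,0,0,0,0,0.11,0.57,0,0,0,0,0,0.11,0.57,0,0,0,0,0,0.11,0.57,0,0,0,0,0,0.11,0.57,0,0,0,0,0,0.11,0.57,0,0,0,0,0,0.11,0.57,0,0,0,0,0,0.11,0.57,0,0,0,0,0,0,0,0,0,0,0,0,0,0,0,0,0,0,0,0,0,0,0,0,0,0]
}}

```text
t: 15.98
tool_pos: [0.523, 0.2146, 0.2117]
tool_rot: [-0.373, -3.119, 0.0]
contact_force: [0.3, 0.3, -0.5]
opening: -0.0001
grip_force: 0.0
```

```bash
python3 - <<'E'
from h import *
togo(.524,.217,.159)
P=world(eyes.get_image("wrist")); X=P.reshape(-1,3); X=X[~np.isnan(X[:,0])]
r=X[(np.hypot(X[:,0]-.469,X[:,1]-.188)<.08)&(X[:,2]>.108)&(X[:,2]<.126)]
if len(r)>20:
    A=np.c_[2*r[:,:2],np.ones(len(r))]; s=np.linalg.lstsq(A,(r[:,:2]**2).sum(1),rcond=None)[0]
    print(len(r),s[:2],np.sqrt(s[2]+s[0]**2+s[1]**2),np.histogram(np.degrees(np.arctan2(r[:,1]-s[1],r[:,0]-s[0])),36,(-180,180))[0])
E
```

```text
15.975 [0.523  0.2146 0.2117] z [-1.e-04 -3.e-04 -1.e+00] F [ 0.3  0.3 -0.5] op -0.00011415525698800356
shares [-0.007  0.043  0.879]
9224 [0.46576273 0.18634061] 0.059955850000179535 [343 355 553 445 353 345 340 338 322 317 306 300 294 280 279 268 260 107
   0   0   0   0   0   0 180 249 264 267 276 280 293 303 317 321 323 346]
```

Emit:
{"fn": "jog_arm", "kwargs": {
  "commands": [0,0.03,0.3,0,0,0,0,0,0,0.3,0,0,0,0,0,0,0.2,0,0,0,0,0,0,0.08,0,0,0,0,0,0,0,0,0,0,0,0,0,0,0,0,0,0,0,0,0,0,0,0,0]
}}

```text
t: 16.9
tool_pos: [0.5238, 0.2174, 0.1598]
tool_rot: [0.371, 3.118, 0.001]
contact_force: [-0.5, 0.6, 0.6]
opening: -0.0003
grip_force: 0.0
```

Emit:
{"fn": "jog_arm", "kwargs": {
  "commands": [0,0,0,0,0,0,0,0,0,0,0,0,0,0,0,0,0,0,0,0,0,0,0,0,0,0,0,0,0,0,0,0,0,0,0,0,0,0,0,0,0,0,0,0,0,0,0,0,0,0,0,0,0,0,0,0,0,0,0,0,0,0,0,0,0,0,0,0,0,0,0,0,0,0,0,0,0,0,0,0,0,0,0,0,0,0,0,0,0,0,0,0,0,0,0,0,0,0,0,0,0,0,0,0,0,0,0,0,0,0,0,0,0,0,0,0,0,0,0,0,0,0,0,0,0,0,0,0,0,0,0,0,0,0,0,0,0,0,0,0]
}}

```text
t: 19.4
tool_pos: [0.5234, 0.2173, 0.159]
tool_rot: [-0.371, -3.12, 0.0]
contact_force: [0.7, -1.1, -0.0]
opening: -0.0
grip_force: 0.0
```

```bash
python3 - <<'E'
from h import *
togo(.523,.216,.159)
im=eyes.get_image("scene")["image"]
cv2.imwrite("pics/s3.png",cv2.resize(im[120:270,190:410],(770,525),interpolation=2)[:,:,::-1])
E
```

```text
19.4 [0.5234 0.2173 0.159 ] z [-0. -0. -1.] F [ 0.7 -1.1 -0. ] op -4.280884776429591e-05
shares [ 0.001 -0.022 -0.   ]
```

View pics/s3.png

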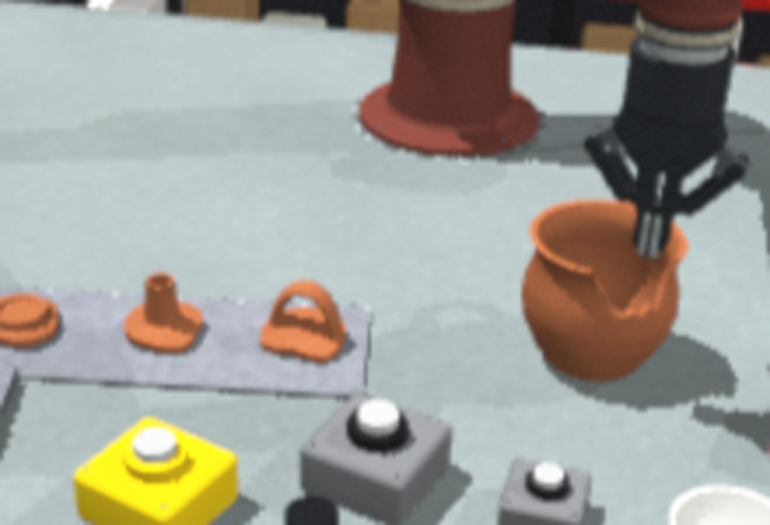

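```bash
python3 - <<'E'
from h import *
im=eyes.get_image("scene"); T=np.linalg.inv(im["cam_to_world"]); K=im["K"]
def px(p):
    c=T[:3,:3]@p+T[:3,3]; u=K[0,0]*c[0]/-c[2]+K[0,2]; v=K[1,1]*-c[1]/-c[2]+K[1,2]
    return ((u-190)*3.5).round(),((v-120)*3.5).round()
for a in (-8,28,62):
    a=np.radians(a); print(px(np.array([.469+.062*np.cos(a),.1875+.062*np.sin(a),.12])))
print("tip",px(np.array([.5234,.2173,.14])))
X=world(im).reshape(-1,3); X=X[~np.isnan(X[:,0])]
f=X[(np.hypot(X[:,0]-.523,X[:,1]-.217)<.03)&(X[:,2]>.132)&(X[:,2]<.16)]; print(len(f),f.min(0),f.mean(0),f.max(0))
for cam in ("top","scene"):
    X=np.load(cam+".npy").reshape(-1,3); X=X[~np.isnan(X[:,0])]
    r=X[(np.hypot(X[:,0]-.469,X[:,1]-.1875)<.075)&(X[:,2]>.105)&(X[:,2]<.14)]
    a=np.degrees(np.arctan2(r[:,1]-.1875,r[:,0]-.469)); m=(a>-60)&(a<120); s=np.sort(a[m]); i=np.argmax(np.diff(s)); print(cam,s[i],s[i+1])
E
```

```text
(np.float64(593.0), np.float64(272.0))
(np.float64(640.0), np.float64(273.0))
(np.float64(672.0), np.float64(261.0))
tip (np.float64(645.0), np.float64(252.0))
48 [0.5191504  0.20652552 0.13962328] [0.53236499 0.21909981 0.15188965] [0.53726025 0.23434686 0.15952226]
top -4.904124576306213 60.04200018594983
scene -5.128596692770548 60.15861899587422
```

The projected rim edges match the picture. The tips are within about 2 mm of the gap's middle and 20 mm above it, and the hold was over 2 s. I'll hand in.

```bash
python3 -c "
from h import *
print(job.finish_job())"
```

```text
the job is handed in; nothing more can be done
None
```

I pressed the recorder button fully down and let it up. I then pointed at the handle and at the rim gap for over two seconds each, and handed in still pointing at the gap; no touch on the pottery, jar or brush showed in the force readings or pictures.

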